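# Turn the kettle lid to its pin and press it home

### The job

The kettle's lid stands proud because the notch in its rim is not over the pin on the kettle's collar. With a fingertip, push the lid round (it has an upright tab to push against) until the notch is over the pin, then press the lid down with the fingertip until it is fully home, and move clear. Do not pinch the tab or pull the lid up, and leave the mug, teapot, coaster and pot holder where they are.

Things in the scene. Friction and masses are not known exactly. Their poses are not given: they have to be found in the camera images.
- kettle: Squat stainless kettle, fixed: it does not move when pushed. Body diameter 172 mm, flat black collar (diameter 160 mm) whose top is 114 mm above the cart top. Origin: centre of its underside, on its upright axis. Its +y axis points to the spout (tip 135 mm from the axis, up to 111 mm high), -y to the D handle (131 mm from the axis, below 98 mm), +x to the locating pin.
- pin (a point): Top of the locating pin: a steel block 25 mm long (radially, 53 to 78 mm from the kettle's axis), 10 mm wide, standing 8 mm above the collar, on the kettle's +x side halfway between spout and handle. Its outer 16 mm show beyond the lid's edge. The point is 65 mm from the axis, 122 mm above the cart top. Fixed to the kettle.
- lid_centre (a point): Centre of the lid's flat upper face, on the kettle's axis. The lid is a stainless disc of diameter 124 mm and thickness 5.5 mm, with a free flat area of 25 mm radius about its centre. This point is 128.5 mm above the cart top at the start and 120.5 mm when the lid is fully home. Its x axis points from the lid's centre to the notch.
- lid_notch (a point): Middle of the notch in the lid's rim, 57 mm from the lid's centre, at the height of its upper face. The notch is open to the outside, 11 mm deep radially and about 20 mm wide (so 5 mm of play each side of the pin).
- lid_tab (a point): Top middle of the upright thumb tab on the lid, diametrically opposite the notch, 40 mm from the lid's centre. The tab is a black radial fin, 25 to 55 mm from the centre, 11 mm thick with its two cheeks, standing 21 mm above the lid's upper face. Pushing sideways on it turns the lid.
- tab_left: Cheek plate on one broad side of the tab (26 x 3 x 19 mm, origin at its middle), on the side of the lid's +y axis (the lid's x axis points to the notch, z up). Turns with the lid; a fingertip may push on one cheek at a time, not squeeze both.
- tab_right: Cheek plate on the other broad side of the tab (26 x 3 x 19 mm, origin at its middle), on the side of the lid's -y axis.
- lid_turn (a joint): Angle of the lid about the kettle's upright axis, rad: 0 (or 2 pi, 6.283) = notch exactly over the pin, growing anticlockwise seen from above. Starts anywhere from 0.7 to 5.58; stops at -0.6 and 6.88. Stiff: turns at about 0.15 N m (about 4 N on the tab) and stays where it is left.
- lid_press (a joint): How far the lid has been pressed down, m: 0 at the start, 0.008 fully home; negative if it is pulled up (it could come up 30 mm). The lid's seal is stiff: it moves at about 6 N and stays where it is left. Unless the notch is over the pin (within about 0.08 rad) the rim meets the pin after 1 to 2 mm and goes no lower.
- mug: White ceramic mug, 82 mm diameter, 92 mm high, to one side of the kettle; origin at the centre of its underside. Loose, to be left alone.
- teapot: White ceramic teapot with its hinged flap closed, 124 mm diameter, about 190 mm over spout and handle, 109 mm high, to the other side of the kettle; origin at the centre of its underside. Loose, to be left alone.
- coaster: Round wooden coaster, 92 mm diameter, 10 mm thick, beyond the kettle; origin at the centre of its underside. Loose, to be left alone.
- pot_holder: Small silicone pot holder disc with a short lug, 104 mm diameter, 7 mm thick, on the robot's side of the kettle; origin at the centre of its underside. Loose, to be left alone.

How it is judged:
By the outcome, as a careful person would: the job done as asked, in the order asked, and still so for the second after the job is handed in, with the robot touching nothing.
It also fails if it takes over 45 s, if anything falls off the work surface, if the arm or the gripper's body presses on something with over 40 N, if the wrist force passes 120 N, or if a joint passes its speed limit or range.

### The arm

A 6-joint arm with a two-finger parallel gripper is mounted at the origin on the work surface. World frame = base frame: x ahead of the robot, y to its left, z up, the work surface at z = 0. Lengths are in m, angles in rad, forces in N, time in s.
With the tool pointing down it reaches from about 0.35 to 0.85 m from the base axis. Payload 8.1 kg.
Tool frame: the origin (TCP) lies midway between the tips of the shut fingers; the grasp point (between the pads) lies 19 mm behind it; z points along the fingers, y is the line along which they close (so a half turn about z gives the same grasp; the last joint's range is limited). The gripper opens to 93 mm and grips with 3 to 60 N. Pads are 15 mm wide; open, the fingers measure 128 mm over their backs; the gripper's body (75 mm by 188 mm) begins 65 mm behind the grasp point.
Start: joints at [-1.251, 0.13, 1.488, -0, 1.523, -0.085], TCP at [0.236, -0.552, 0.219] pointing down, gripper open.
Joint ranges: [-2.96, 2.96], [-0.89, 2.26], [0.02, 2.5], [-1.34, 4.48], [0, 2.73], [-2.66, 2.66]. Speed limits (rad/s): [2.39, 2.39, 2.79, 3.14, 3.14, 3.14].

### API

Orientations are given as a rotation vector (axis times angle).
In Python, from plant import read_state, read_camera, get_calibration, close_job gives the robot as it stands.
- The arm moves only by the shell command python3 -m crank 'ROWS' [FORCE]. ROWS is JSON, a list that holds one entry, the list of rows, each a list of 7 numbers: the gripper's target within -1 to 1 (fully open at 1, half-way at 0, shut at -1), then the shift along the tool's x, y, z as a fraction of full scale, then the turn, a rotation vector about the tool's x, y, z as a fraction of full scale. In form: [[[grip, x, y, z, rx, ry, rz], ...]]. A call has exactly 5 rows; each row is the pose to reach, as a shift and turn from the pose commanded when the call began, along the tool's axes at that moment; what a row does not reach only later rows make up. Full scale, the value 1, is 0.5 m for a shift and 90 degrees for a turn. A row lasts 1/8 s, in which the tool goes at most 62.5 mm and 10.7 degrees, less where a joint would pass 70% of its speed; a pose out of reach is approached as far as the arm can. A call with a number of a shift or a turn outside -1 to 1 is refused whole. A call with a gripper value outside its range is refused whole. The fingers move at their own pace and stop on an object; FORCE is the grip in N (left out, the last holds). Time passes only in rows, so rows that repeat a pose let the fingers close, or fill a call up. It gives the time, the measured TCP pose, the force, the opening and the grip force at its end, in the units of the state.
- read_state(): the state, without advancing time (a new reading comes with each control period).
- read_camera(name): name is "scene" or "top" or "wrist"; returns the picture (480x640x3 uint8, red, green, blue); there is no depth.
- get_calibration(name): a dict with "fx", "fy", "cx", "cy" (pixels), "eye" and "orientation" of the camera in the world; the wrist camera has in their place "mount" (4x4, takes a point from camera to tool coordinates, whose origin is the TCP and whose axes are the flange's). Camera axes: x right, y down, z forward; pixel columns grow to the right and rows downward; lengths in m; the calibration is good to about 2 mm. A picture is of the moment at which its call begins: read the wrist's pose just before it. get_calibration takes no time and is no camera call.
- close_job(): hands the job in; it is judged then, once.
The state is a dict: "t": time; "q": joint angles; "dq": joint speeds; "joint_torque": joint torques, N m; "tool_pos": TCP position; "orientation": TCP orientation; "force": force on the tool from outside, world axes, zero at the start; "wrist_torque": the same for the moment, N m; "opening": finger opening in m; "gripper_force": force on a finger pad.
Only numpy, scipy, OpenCV 4.12 (cv2) and the standard library are available. Lean on these libraries where they do the work, as an engineer would, in place of code of your own. Each camera call takes 0.05 s, during which the arm holds its last target. There are 200 camera calls.

## Working session

There is one attempt and no reset: what is moved stays moved. The work goes in short steps, Python scripts to look and compute and a shell command to move; the robot and the scene stay as the last step left them, time stands still between calls to the robot, and variables do not carry over. Pictures are saved under pics/ and viewed, at most 12 in all, crops included, and the job is handed in when it is done.

```bash
mkdir -p pics; ls
cat > h.py <<'E'
import numpy as np,cv2
from plant import *
from scipy.spatial.transform import Rotation as R
def cal(n):
    c=get_calibration(n)
    if 'mount' in c:
        s=read_state();M=np.array(c['mount']);Rt=R.from_rotvec(s['orientation']).as_matrix()
        return c,Rt@M[:3,3]+np.array(s['tool_pos']),Rt@M[:3,:3]
    o=np.array(c['orientation']);o=R.from_rotvec(o).as_matrix() if o.size==3 else o
    return c,np.array(c['eye']),o
def ray(k,u,v,z):
    c,e,o=k
    d=o@np.array([(u-c['cx'])/c['fx'],(v-c['cy'])/c['fy'],1]);return e+d*(z-e[2])/d[2]
def snap(n,f):
    k=cal(n);im=read_camera(n);cv2.imwrite('pics/'+f,im[:,:,::-1]);return k,im
E
python3 - <<'E'
from h import *
for n in('top','scene'):
    k,im=snap(n,n+'0.png');print(n,k[0]['fx'],k[1],k[2].round(3).tolist())
s=read_state();print(s['t'],s['orientation'],s['force'])
E
```

```text
pics
top 456.5504602836525 [0.41669752 0.01408679 1.27740615] [[-0.006, -0.989, 0.149], [-1.0, 0.005, -0.008], [0.007, -0.149, -0.989]]
scene 557.9060698716653 [1.2759392  0.23301619 1.02893353] [[-0.274, 0.747, -0.606], [0.962, 0.21, -0.176], [-0.004, -0.631, -0.776]]
0.1 [-3.07583746e+00 -6.31159693e-01  2.35453830e-04] [-0.38686677 -0.38850753 -0.61687556]
```

View pics/top0.png

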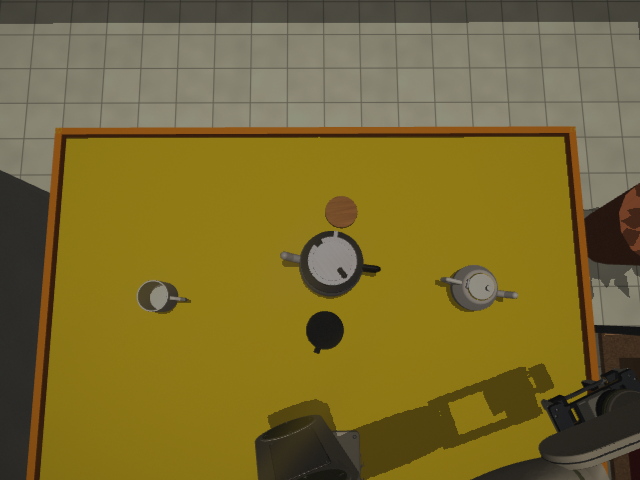

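View pics/scene0.png

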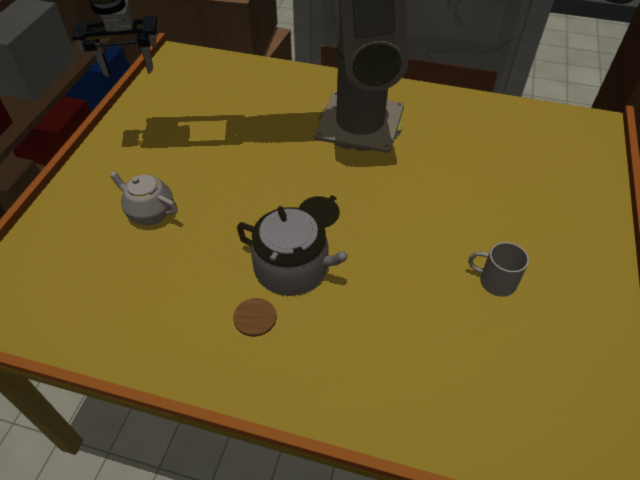

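The top view shows the kettle at about (332,264), with the pin near (336,234), the tab near (342,272) and the notch near (318,243). The spout is to the left and the handle to the right. I'll enlarge it next and start moving.

Run:
```python
from h import *
a=cv2.imread('pics/top0.png')[220:310,275:385];b=cv2.imread('pics/scene0.png')[195:300,230:350]
a=cv2.resize(a,(400,327),interpolation=2);b=cv2.resize(b,(400,350),interpolation=2)
o=np.zeros((350,800,3),np.uint8);o[:327,:400]=a;o[:,400:]=b;cv2.imwrite('pics/z.png',o)
k=cal('top')
for p in [(332,261)]:print(ray(k,*p,.1285))
for p in[(336,234)]:print('pin',ray(k,*p,.122))
print('tab',ray(k,342,272,.1495),'notch',ray(k,318,243,.1285))
s=read_state();print(s['tool_pos'],R.from_rotvec(s['orientation']).as_matrix().round(4))
print(get_calibration('wrist'))
```

```text
[ 0.54919109 -0.03617706  0.1285    ]
pin [ 0.61968764 -0.04752364  0.122     ]
tab [ 0.51922616 -0.05973433  0.1495    ] notch [ 0.59549202 -0.00102671  0.1285    ]
[ 0.2361791  -0.5510093   0.21768745] [[ 9.192e-01  3.938e-01 -5.000e-04]
 [ 3.938e-01 -9.192e-01  1.600e-03]
 [ 2.000e-04 -1.700e-03 -1.000e+00]]
{'fx': 392.3943996097687, 'fy': 392.3943996097687, 'cx': 316.3446611676407, 'cy': 243.19175152058054, 'mount': array([[ 7.72195291e-04, -9.67982973e-01, -2.51014675e-01,
         6.89696046e-02],
       [ 9.99999702e-01,  7.43439112e-04,  2.09384803e-04,
        -9.83719426e-04],
       [-1.60667973e-05, -2.51014762e-01,  9.67983259e-01,
        -1.65417735e-01],
       [ 0.00000000e+00,  0.00000000e+00,  0.00000000e+00,
         1.00000000e+00]])}
```

View pics/z.png

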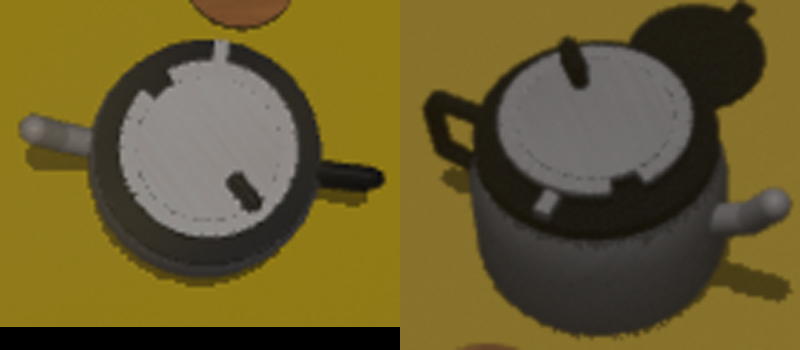

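The notch is about 0.8 rad anticlockwise of the pin, so the tab has to go clockwise (toward +y and -x), pushed from the handle side. The tool's current yaw suits this push, since its -y axis lies along the push. I'm moving to the pre-push side at this height with the fingers shut.

```bash
python3 -m crank '[[[-1,0.12,-0.075,0,0,0,0],[-1,0.22,-0.14,0,0,0,0],[-1,0.32,-0.205,0,0,0,0],[-1,0.42,-0.27,0,0,0,0],[-1,0.52,-0.335,0,0,0,0]]]' 20
python3 -m crank '[[[-1,0.1,-0.062,0,0,0,0],[-1,0.2,-0.125,0,0,0,0],[-1,0.3,-0.19,0,0,0,0],[-1,0.38,-0.245,0,0,0,0],[-1,0.38,-0.245,0,0,0,0]]]'
python3 - <<'E'
from h import *
snap('wrist','w1.png');s=read_state();print(s['tool_pos'],s['orientation'],s['opening'],s['force'])
E
```

```text
t: 0.72
tool_pos: [0.41, -0.2932, 0.2183]
orientation: [-3.077, -0.631, 0.0]
force: [0.0, -1.0, -0.2]
opening: 0.0475
gripper_force: 0.0
t: 1.35
tool_pos: [0.5366, -0.1047, 0.218]
orientation: [-3.075, -0.638, 0.001]
force: [-0.4, -0.6, 0.1]
opening: 0.0005
gripper_force: 0.0
[ 0.53583585 -0.10641428  0.21800162] [-3.07608634e+00 -6.36236487e-01  1.82210950e-03] 0.0003210591243564149 [ 0.71031418 -0.84330257  0.24857934]
```

View pics/w1.png

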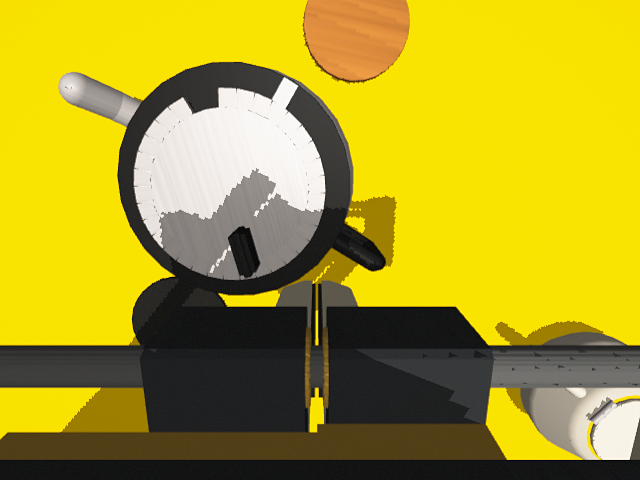

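The wrist view shows the lid centred near (230,182), with the pin at (286,93), the notch at (204,102), the tab at (244,252) and the fingertips at (317,290). Next I'll convert these to positions, with heights triangulated against the top view.

Run:
```python
from h import *
k=cal('wrist');t=cal('top')
im=cv2.imread('pics/w1.png');hsv=cv2.cvtColor(im,cv2.COLOR_BGR2HSV)
m=((hsv[...,1]<60)&(hsv[...,2]>90)).astype(np.uint8)*255
m[:,:128]=0;m[300:]=0;m=cv2.morphologyEx(m,cv2.MORPH_OPEN,np.ones((7,7)))
c=max(cv2.findContours(m,0,1)[0],key=cv2.contourArea)
P=np.array([ray(k,*p,.1285)[:2] for p in cv2.convexHull(c)[:,0]])
(cx,cy),r=cv2.minEnclosingCircle((P*1000).astype(np.float32));print('lid',cx,cy,r,cv2.boundingRect(c))
def tri(a,b):
    L=[]
    for K,(u,v) in((k,a),(t,b)):
        d=ray(K,u,v,0)-K[1];L.append((K[1],d/np.linalg.norm(d)))
    A=np.vstack([np.eye(3)-np.outer(d,d) for e,d in L]);bb=np.concatenate([(np.eye(3)-np.outer(d,d))@e for e,d in L])
    return np.linalg.lstsq(A,bb,rcond=None)[0]
f=lambda x,y:(x/3.636+275,y/3.636+220)
print('pin',tri((286,93),f(221,50)),'notch',tri((204,102),f(158,88)),'tab',tri((243,240),f(245,192)))
C=np.array([cx,cy])/1000
for n,p,z in(('lidmid',(230,182),.1285),('pin',(286,93),.122),('notch',(204,102),.1285),('tab_top_in',(239,230),.1495),('tab_top_out',(252,272),.1495)):
    q=ray(k,*p,z);d=q[:2]-C;print(n,q.round(4),np.hypot(*d).round(4),np.arctan2(d[1],d[0]).round(3))
```

```text
lid 556.2875366210938 -40.530792236328125 69.76397705078125 (134, 79, 192, 201)
pin [ 0.61952145 -0.04791102  0.11920104] notch [ 0.59313311 -0.00264367  0.11961337] tab [ 0.51975868 -0.0602429   0.12831406]
lidmid [ 0.5533 -0.0371  0.1285] 0.0046 2.29
pin [ 0.618 -0.049  0.122] 0.0623 -0.137
notch [ 0.5928 -0.0056  0.1285] 0.0505 0.765
tab_top_in [ 0.5319 -0.0556  0.1495] 0.0287 -2.588
tab_top_out [ 0.5098 -0.0726  0.1495] 0.0565 -2.538
```

```bash
cat >> h.py <<'E'
C=np.array([.551,-.038])
def push(phi,gap,z,half=.016,C=C):   # target TCP pose for tab angle phi
    tg=np.array([np.sin(phi),-np.cos(phi)])
    p=C+.040*np.array([np.cos(phi),np.sin(phi)])-(.0055+half+gap)*tg
    y=-tg;x=np.array([-y[1],y[0]]);  # z down: x = y cross z
    Rm=np.array([[x[0],y[0],0],[x[1],y[1],0],[0,0,-1]])
    if np.linalg.det(Rm)<0: Rm[:,0]*=-1
    return np.r_[p,z],Rm
def rel(p,Rm,s=None):
    s=s or read_state();R0=R.from_rotvec(s['orientation']).as_matrix()
    return np.r_[R0.T@(p-np.array(s['tool_pos']))/.5,R.from_matrix(R0.T@Rm).as_rotvec()/(np.pi/2)].round(3)
E
python3 - <<'E'
from h import *
print(rel(*push(3.84,.015,.218)),rel(*push(3.84,.015,.137)))
E
```

```text
[ 0.026 -0.021 -0.    -0.     0.001 -0.185] [ 0.027 -0.021  0.162 -0.     0.001 -0.185]
```

```bash
python3 -m crank '[[[-1,0.013,-0.01,0,0,0,-0.09],[-1,0.026,-0.021,0,0,0,-0.185],[-1,0.026,-0.021,0.07,0,0,-0.185],[-1,0.026,-0.021,0.162,0,0,-0.185],[-1,0.026,-0.021,0.162,0,0,-0.185]]]'
python3 - <<'E'
from h import *
snap('wrist','w2.png')
for p in np.arange(3.84,2.95,-.08):print(round(p,2),rel(*push(p,0,.137)))
E
```

```text
t: 2.02
tool_pos: [0.5397, -0.0935, 0.1334]
orientation: [-2.95, -1.067, 0.011]
force: [-0.3, 0.1, -0.1]
opening: 0.0004
gripper_force: 0.0
3.84 [ 0.006 -0.03  -0.001 -0.002  0.002 -0.003]
3.76 [ 0.003 -0.037 -0.001 -0.002  0.002  0.048]
3.68 [ 0.    -0.044 -0.001 -0.002  0.002  0.099]
3.6 [-0.002 -0.051 -0.001 -0.002  0.002  0.15 ]
3.52 [-0.004 -0.058 -0.001 -0.002  0.002  0.201]
3.44 [-0.005 -0.065 -0.001 -0.002  0.002  0.252]
3.36 [-0.005 -0.072 -0.001 -0.002  0.002  0.303]
3.28 [-0.005 -0.079 -0.001 -0.002  0.002  0.354]
3.2 [-0.004 -0.087 -0.001 -0.001  0.002  0.405]
3.12 [-0.003 -0.094 -0.001 -0.001  0.002  0.456]
3.04 [-0.001 -0.101 -0.001 -0.001  0.002  0.506]
2.96 [ 0.001 -0.108 -0.001 -0.001  0.003  0.557]
```

View pics/w2.png

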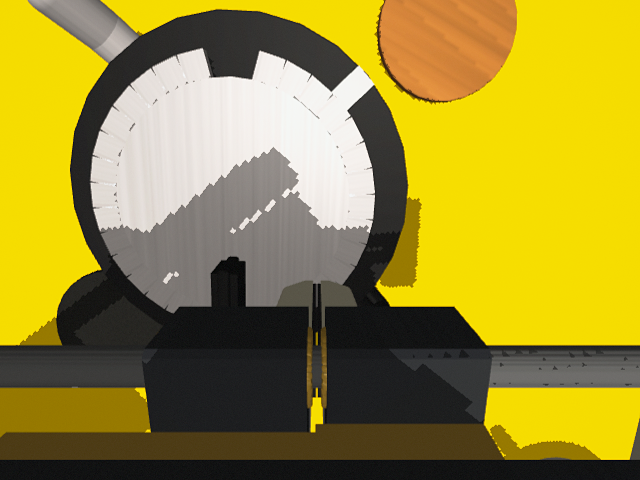

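The fingers are aligned beside the tab: tab at (229,283), left edge of the fingertip at (278,295). That leaves a gap of about 13 mm. I'll push along the arc.

```bash
python3 -m crank '[[[-1,0.006,-0.03,-0.004,0,0,0],[-1,0.003,-0.037,-0.004,0,0,0.048],[-1,0,-0.044,-0.004,0,0,0.099],[-1,-0.002,-0.051,-0.004,0,0,0.15],[-1,-0.004,-0.058,-0.004,0,0,0.2]]]'
python3 - <<'E'
from h import *
for p in np.arange(3.44,2.95,-.08):print(round(p,2),rel(*push(p,0,.137)))
E
```

```text
t: 2.7
tool_pos: [0.5251, -0.0722, 0.1431]
orientation: [3.082, 0.591, 0.008]
force: [3.2, -3.5, 0.5]
opening: 0.0004
gripper_force: 1.5
3.44 [-0.01  -0.008  0.012  0.002 -0.003  0.051]
3.36 [-0.013 -0.015  0.012  0.002 -0.003  0.102]
3.28 [-0.015 -0.022  0.012  0.002 -0.003  0.153]
3.2 [-0.016 -0.029  0.012  0.002 -0.003  0.204]
3.12 [-0.017 -0.036  0.012  0.002 -0.003  0.255]
3.04 [-0.017 -0.043  0.012  0.002 -0.003  0.306]
2.96 [-0.017 -0.051  0.012  0.002 -0.003  0.357]
```

```bash
python3 -m crank '[[[-1,-0.01,-0.008,0.008,0,0,0.051],[-1,-0.013,-0.015,0.008,0,0,0.102],[-1,-0.015,-0.022,0.008,0,0,0.153],[-1,-0.016,-0.029,0.008,0,0,0.204],[-1,-0.016,-0.029,0.008,0,0,0.204]]]'
python3 - <<'E'
from h import *
snap('wrist','w3.png')
s=read_state();print(s['tool_pos'],s['force'])
E
```

```text
t: 3.32
tool_pos: [0.514, -0.0632, 0.1406]
orientation: [3.135, 0.093, 0.015]
force: [4.8, -8.2, 3.2]
opening: 0.0003
gripper_force: 4.5
[ 0.5139695  -0.06322889  0.14060893] [ 4.13432473 -7.25820408  3.16400703]
```

View pics/w3.png

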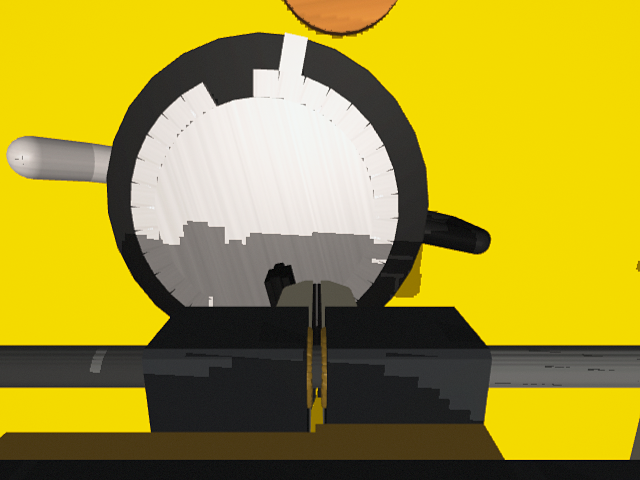

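The wrist view shows the notch at (233,88) and the pin at (294,55). The lid has turned about half way, with the tab at (280,285) in contact with the fingertip's left edge. I'll work out the angle still to go.

```bash
cat > m.py <<'E'
from h import *
import sys
def ang(notch,pin,lidL,lidR):
    k=cal('wrist')
    n=ray(k,*notch,.1285)[:2];p=ray(k,*pin,.122)[:2];l=ray(k,*lidL,.1285)[:2];r=ray(k,*lidR,.1285)[:2]
    for c in (C,(l+r)/2):
        a=np.arctan2(*(n-c)[::-1]);b=np.arctan2(*(p-c)[::-1]);print(c.round(4),'notch',a.round(3),np.hypot(*(n-c)).round(4),'pin',b.round(3),np.hypot(*(p-c)).round(4),'diff',(a-b).round(3))
E
python3 - <<'E'
from m import *
ang((231,93),(293,55),(131,200),(400,200))
print('tip',rel(*push(3.3,0,.137)))
E
```

```text
[ 0.551 -0.038] notch 0.336 0.0522 pin -0.12 0.0677 diff 0.456
[ 0.5554 -0.0369] notch 0.345 0.0477 pin -0.145 0.0634 diff 0.49
tip [ 0.001  0.005  0.007  0.004 -0.006 -0.063]
```

Run:
```python
from h import *
for p in np.arange(3.48,2.95,-.06):print(round(p,2),rel(*push(p,0,.137,half=.006))[:3])
```

```text
3.48 [ 0.006 -0.002  0.007]
3.42 [ 0.004 -0.006  0.007]
3.36 [ 0.002 -0.011  0.007]
3.3 [-0.    -0.015  0.007]
3.24 [-0.002 -0.02   0.007]
3.18 [-0.004 -0.025  0.007]
3.12 [-0.005 -0.03   0.007]
3.06 [-0.006 -0.034  0.007]
3.0 [-0.006 -0.039  0.007]
```

```bash
python3 -m crank '[[[-1,0.002,-0.007,0.003,0,0,0],[-1,0.001,-0.014,0.003,0,0,0],[-1,-0.001,-0.021,0.003,0,0,0],[-1,-0.003,-0.029,0.003,0,0,0],[-1,-0.003,-0.029,0.003,0,0,0]]]'
python3 - <<'E'
from h import *
snap('wrist','w4.png')
s=read_state();print(s['tool_pos'],s['force'])
E
```

```text
t: 4.0
tool_pos: [0.5116, -0.0504, 0.14]
orientation: [3.133, 0.094, 0.015]
force: [-0.5, -14.4, 10.3]
opening: 0.0006
gripper_force: 8.9
[ 0.51159498 -0.05042835  0.14003392] [ -0.45141685 -14.07847619  10.85149188]
```

View pics/w4.png

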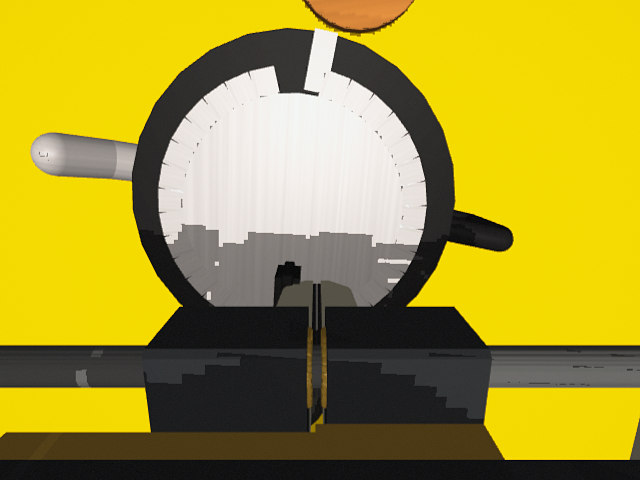

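The notch (about 278–325) now overlaps the pin (305–335). The lid still has about 0.1 rad to turn, and the tool is pressing down a little. I'll back off, lift slightly, then push the last few millimetres.

```bash
python3 -m crank '[[[-1,0,0.012,0,0,0,0],[-1,0,0.012,-0.006,0,0,0],[-1,0,0.012,-0.006,0,0,0],[-1,0,0.012,-0.006,0,0,0],[-1,0,0.012,-0.006,0,0,0]]]'
python3 - <<'E'
from h import *
k,im=snap('wrist','w5.png')
s=read_state();print(s['tool_pos'],s['force'])
cv2.imwrite('pics/w5z.png',cv2.resize(im[20:320,130:470,::-1],None,fx=2,fy=2,interpolation=2)[:600,:680])
E
```

```text
t: 4.68
tool_pos: [0.5095, -0.053, 0.1388]
orientation: [3.139, 0.096, 0.004]
force: [-1.3, -1.3, 8.1]
opening: 0.0007
gripper_force: 3.6
[ 0.50952425 -0.05303255  0.13885652] [-1.00211246 -0.65978638  8.20395245]
```

View pics/w5z.png

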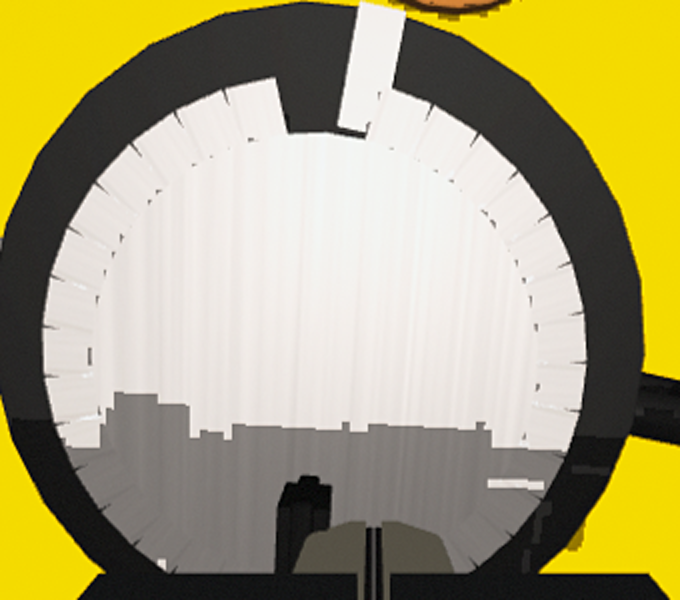

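Zoomed, the pin (340–405, 5–135) sits at the clockwise edge of the notch (280–370), so about 0.1 rad remains. The fingertip is chamfered and is wedging on the tab's top edge. I'll back off sideways, raise it about 4 mm, and push with the very tip.

```bash
python3 -m crank '[[[-1,0,0.012,0,0,0,0],[-1,0,0.02,-0.003,0,0,0],[-1,0,0.02,-0.006,0,0,0],[-1,0,0.02,-0.006,0,0,0],[-1,0,0.02,-0.006,0,0,0]]]'
python3 - <<'E'
from h import *
s=read_state();print(s['tool_pos'],s['orientation'],s['force'])
E
```

```text
t: 5.35
tool_pos: [0.5091, -0.0629, 0.14]
orientation: [-3.14, -0.096, 0.0]
force: [0.3, 0.8, -0.3]
opening: 0.0006
gripper_force: 0.0
[ 0.50913852 -0.06294841  0.14002196] [-3.14001375e+00 -9.55196935e-02  3.30257054e-04] [ 0.28751878  0.78011723 -0.3482328 ]
```

```bash
python3 -m crank '[[[-1,0,-0.01,-0.01,0,0,0],[-1,0,-0.02,-0.01,0,0,0],[-1,0,-0.03,-0.01,0,0,0],[-1,0,-0.038,-0.01,0,0,0],[-1,0,-0.038,-0.01,0,0,0]]]'
python3 - <<'E'
from h import *
k,im=snap('wrist','w6.png')
s=read_state();print(s['tool_pos'],s['force'])
cv2.imwrite('pics/w6z.png',cv2.resize(im[20:320,130:470,::-1],None,fx=2,fy=2,interpolation=2)[:600,:680])
E
```

```text
t: 5.98
tool_pos: [0.5083, -0.0451, 0.1456]
orientation: [3.138, 0.095, 0.001]
force: [-0.3, -6.2, 2.1]
opening: 0.0002
gripper_force: 2.8
[ 0.5082832  -0.04511184  0.14555308] [ 0.13734345 -6.13572281  2.015266  ]
```

View pics/w6z.png

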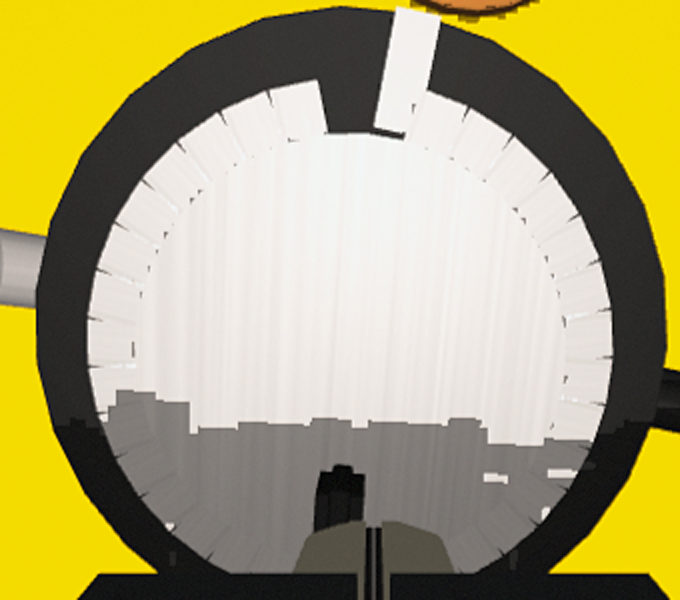

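The pin (375–438, 10–135) is still toward the clockwise edge of the notch (322–408), with about 0.1 rad left. Contact is now mostly sideways at 6 N. I'll push about 5 mm more.

```bash
python3 -m crank '[[[-1,0,-0.003,0,0,0,0],[-1,0,-0.006,0,0,0,0],[-1,0,-0.009,0,0,0,0],[-1,0,-0.011,0,0,0,0],[-1,0,-0.011,0,0,0,0]]]'
python3 - <<'E'
from h import *
k,im=snap('wrist','w7.png')
s=read_state();print(s['tool_pos'],s['force'])
g=im[:,:,0].astype(int)
hsv=cv2.cvtColor(im,cv2.COLOR_RGB2HSV);m=(hsv[...,1]<60)&(hsv[...,2]>110)
old=cv2.cvtColor(cv2.imread('pics/w6.png'),cv2.COLOR_BGR2HSV);mo=(old[...,1]<60)&(old[...,2]>110)
for M in(mo,m):
  for r in(50,70,75,80):
    e=np.flatnonzero(np.diff(M[r,200:430].astype(int)))+201;print(r,e)
E
```

```text
t: 6.65
tool_pos: [0.5083, -0.0389, 0.1456]
orientation: [3.139, 0.095, 0.002]
force: [1.5, -4.0, 1.8]
opening: 0.0005
gripper_force: 2.3
[ 0.50824876 -0.0388681   0.1455848 ] [ 3.17695308 -5.03039355  2.4228439 ]
50 [323 346]
70 [251 291 319 358]
75 [241 292 318 363 364 368]
80 [232 293 317 376]
50 [337 361]
70 [267 329 333 356]
75 [256 329 332 355 377 381]
80 [248 329 331 354 375 389]
```

The notch edges are now at about 329 and 377, with the pin at 332–355. The pin is inside the notch with the lid slightly past centre (about 0.06 rad), which is within the play. I'll back off, lift, move over the lid's centre and check once more before pressing.

```bash
python3 -m crank '[[[-1,0,0.03,0,0,0,0],[-1,0,0.03,-0.05,0,0,0],[-1,0.04,0.03,-0.05,0,0,0],[-1,0.09,0.02,-0.05,0,0,0],[-1,0.09,0.005,-0.05,0,0,0]]]'
python3 - <<'E'
from h import *
k,im=snap('wrist','w8.png')
Rm=R.from_rotvec(read_state()['orientation']).as_matrix()
print(read_state()['tool_pos'],read_state()['force'],rel(np.array([.553,-.038,.150]),Rm))
t=cv2.imread('pics/top0.png')
k,im2=snap('top','t8.png')
o=np.zeros((480,800,3),np.uint8);o[:480,:400]=cv2.resize(im[0:240,200:400,::-1],(400,480),interpolation=2);o[:327,400:]=cv2.resize(im2[220:310,275:385,::-1],(400,327),interpolation=2);cv2.imwrite('pics/z8.png',o)
E
```

```text
t: 7.32
tool_pos: [0.553, -0.0384, 0.1693]
orientation: [-3.139, -0.095, 0.002]
force: [-0.1, -0.3, 0.2]
opening: 0.0002
gripper_force: 0.0
[ 0.55211838 -0.03739091  0.169225  ] [-0.26579435  0.60083647 -0.3947457 ] [0.002 0.001 0.038 0.    0.    0.   ]
```

View pics/z8.png

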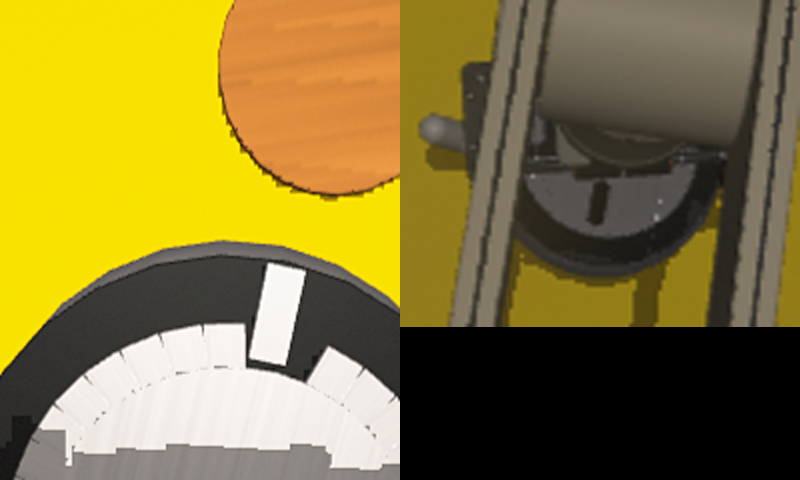

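The pin (249–288, at 362) is inside the notch (246–308) with a small clearance on the left, so the lid is lined up within tolerance. Pressing now at the centre.

```bash
python3 -m crank '[[[-1,0.002,0.001,0.04,0,0,0],[-1,0.002,0.001,0.07,0,0,0],[-1,0.002,0.001,0.08,0,0,0],[-1,0.002,0.001,0.088,0,0,0],[-1,0.002,0.001,0.094,0,0,0]]]'
```

```text
t: 8.05
tool_pos: [0.5539, -0.0389, 0.1235]
orientation: [3.14, 0.095, 0.0]
force: [-2.5, 1.5, 3.8]
opening: -0.0
gripper_force: 1.7
```

```bash
python3 -m crank '[[[-1,0,0,0.003,0,0,0],[-1,0,0,0.006,0,0,0],[-1,0,0,0.009,0,0,0],[-1,0,0,0.012,0,0,0],[-1,0,0,0.012,0,0,0]]]'
```

```text
t: 8.68
tool_pos: [0.5543, -0.0389, 0.1204]
orientation: [3.14, 0.096, 0.002]
force: [-14.2, 1.6, 24.5]
opening: 0.0003
gripper_force: 12.3
```

```bash
python3 -m crank '[[[-1,0,0,0.003,0,0,0],[-1,0,0,0.005,0,0,0],[-1,0,0,0.005,0,0,0],[-1,0,0,0.005,0,0,0],[-1,0,0,0.005,0,0,0]]]'
python3 -m crank '[[[-1,0,0,-0.03,0,0,0],[-1,0,0,-0.1,0,0,0],[-1,-0.06,0,-0.18,0,0,0],[-1,-0.12,0,-0.2,0,0,0],[-1,-0.12,0,-0.2,0,0,0]]]'
python3 - <<'E'
from h import *
k,im=snap('wrist','w9.png')
k2,im2=snap('scene','s9.png')
o=np.zeros((480,800,3),np.uint8);o[:360,:480]=cv2.resize(im[:,:,::-1],(480,360));o[:280,480:]=cv2.resize(im2[195:300,230:350,::-1],(320,280),interpolation=2);cv2.imwrite('pics/z9.png',o)
E
```

```text
t: 9.3
tool_pos: [0.5545, -0.039, 0.1202]
orientation: [3.139, 0.096, 0.003]
force: [-23.4, 1.9, 40.9]
opening: 0.0005
gripper_force: 20.3
t: 9.93
tool_pos: [0.494, -0.0427, 0.2163]
orientation: [3.139, 0.095, 0.005]
force: [-0.0, -0.1, -1.1]
opening: 0.0004
gripper_force: 0.0
```

View pics/z9.png

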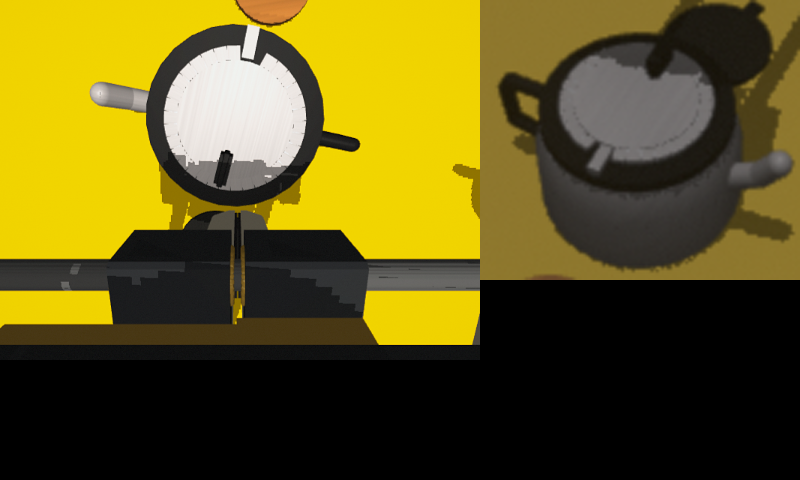

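The lid now sits flush with the pin standing in its notch, at (250,42) in the wrist view. The tip stopped hard at z = 0.120 under 41 N, and the tool is clear. I'm handing the job in.

```bash
python3 -c "
from plant import *
print(close_job())"
```

```text
the job is handed in; nothing more can be done
None
```

The lid is turned so its notch is over the pin, and it is pressed fully home: the fingertip stopped hard at 120 mm, against 120.5 mm expected. The gripper is clear and the job was handed in at about 10 s.

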